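# Populate a distribution rail with circuit breakers in order of width

### The job

Fit the four loose circuit breakers onto the mounting rail, one centred at each mark, in order of width: the widest next to the main switch with the rotary handle, then narrower and narrower to the narrowest at the far end. Each must sit fully down over the rail, upright and square across it (either way round), and none may fall over on the way.

Things in the scene. Friction and masses are not known exactly. Their poses are not given: they have to be found in the camera images.
- breaker_4p: Loose four-pole circuit breaker, white with blue toggle, upright; 72 mm wide (y), about 440 g. Origin: centre of its underside. All four share one side profile: a body 88 mm long (x) up to 40 mm height (shoulders), on its middle a nose 45 mm long (x), as wide as the breaker, up to 72 mm, and a toggle bar up to 82 mm. Grip across the nose, along x, above the shoulders.
- breaker_3p: Loose three-pole circuit breaker, white with blue toggle, upright; 54 mm wide (y), about 330 g. Origin: centre of its underside. Side profile as breaker_4p. A slot 52 mm wide (x) and 9 mm deep runs through the underside along y and drops over the rail; seated, the feet beside it stand flat on the plate.
- breaker_2p: Loose two-pole circuit breaker, white with blue toggle, upright; 36 mm wide (y), about 220 g. Origin: centre of its underside. Side profile, slot and origin as breaker_4p and breaker_3p.
- breaker_1p: Loose one-pole circuit breaker, white with blue toggle, upright; 18 mm wide (y), about 110 g. Origin: centre of its underside. Side profile, slot and origin as breaker_4p and breaker_3p.
- rail: Steel mounting plate lying on the bench, fixed, 150 mm (x) by 500 mm (y), 4 mm thick, with an aluminium rail along its middle: 36 mm wide, 480 mm long (along y), its top 7.5 mm above the plate. Origin: centre of the plate's underside; x across the rail, away from the robot; y along it, to the robot's left.
- mark_1: Mark of a place on the rail, fixed, leftmost (largest y of the rail's frame): two flat black tabs, 18 by 14 mm, 60 mm before and behind the rail's centre line, and a thin black line across the rail. Origin: midway between the tabs, on the plate's upper face; axes as the rail's. A breaker seated here has its origin at this point. Marks are 78 to 102 mm apart.
- mark_2: Mark of a place on the rail, fixed, second from the left: two flat black tabs, 18 by 14 mm, 60 mm before and behind the rail's centre line, and a thin black line across the rail. Origin: midway between the tabs, on the plate's upper face; axes as the rail's. A breaker seated here has its origin at this point. Marks are 78 to 102 mm apart.
- mark_3: Mark of a place on the rail, fixed, third from the left: two flat black tabs, 18 by 14 mm, 60 mm before and behind the rail's centre line, and a thin black line across the rail. Origin: midway between the tabs, on the plate's upper face; axes as the rail's. A breaker seated here has its origin at this point. Marks are 78 to 102 mm apart.
- mark_4: Mark of a place on the rail, fixed, rightmost: two flat black tabs, 18 by 14 mm, 60 mm before and behind the rail's centre line, and a thin black line across the rail. Origin: midway between the tabs, on the plate's upper face; axes as the rail's. A breaker seated here has its origin at this point. Marks are 78 to 102 mm apart.
- main_switch: Main switch, fixed on the left or right end of the rail, beyond the outermost mark (a plain grey end stop, 10 mm wide, 28 mm high, is at the other end): grey block 36 mm wide along the rail, 88 mm across it, with a black rotary handle on top, 92 mm high. Origin: centre of its underside, on the plate; axes as the rail's.
Not all that is in view belongs to the job. What is shaped like the breaker_2p but pink or turquoise is not meant.

How it is judged (in metres and radians):
At the end, for the whole second after the job is handed in: Counted from the main switch's end of the rail, the four marks carry the 72, 54, 36 and 18 mm wide breakers in that order, each within 12 mm of its mark, feet down on the plate (within 3.5 mm), within 0.08 rad of upright and 0.17 rad of square across the rail, either way round, released and at rest (((y of main_switch in the frame of rail above 0 m and horizontal distance between breaker_4p and mark_1 below 0.012 m and horizontal distance between breaker_3p and mark_2 below 0.012 m and horizontal distance between breaker_2p and mark_3 below 0.012 m and horizontal distance between breaker_1p and mark_4 below 0.012 m) or (y of main_switch in the frame of rail below 0 m and horizontal distance between breaker_1p and mark_1 below 0.012 m and horizontal distance between breaker_2p and mark_2 below 0.012 m and horizontal distance between breaker_3p and mark_3 below 0.012 m and horizontal distance between breaker_4p and mark_4 below 0.012 m)) and z of breaker_1p in the frame of rail between 0.001 and 0.0075 m and angle between each of breaker_1p, breaker_2p, breaker_3p, breaker_4p's own z axis and vertical below 0.08 rad and angle between the x axis of each of breaker_1p, breaker_2p, breaker_3p, breaker_4p and the x axis of rail, either way round below 0.17 rad and linear speed of each of breaker_1p, breaker_2p, breaker_3p, breaker_4p below 0.02 m/s and angular speed of each of breaker_1p, breaker_2p, breaker_3p, breaker_4p below 0.2 rad/s and z of breaker_2p in the frame of rail between 0.001 and 0.0075 m and z of breaker_3p in the frame of rail between 0.001 and 0.0075 m and z of breaker_4p in the frame of rail between 0.001 and 0.0075 m); the robot touches nothing.
It fails at once if the one-pole breaker has fallen over (angle between breaker_1p's own z axis and vertical above 1.1 rad).
It fails at once if the two-pole breaker has fallen over (angle between breaker_2p's own z axis and vertical above 1.1 rad).
It fails at once if the three-pole breaker has fallen over (angle between breaker_3p's own z axis and vertical above 1.1 rad).
It fails at once if the four-pole breaker has fallen over (angle between breaker_4p's own z axis and vertical above 1.1 rad).
It also fails if it takes over 106 s, if anything falls off the work surface, if the arm or the gripper's body presses on something with over 40 N, if the wrist force passes 120 N, or if a joint passes its speed limit or range.

### The arm

A 6-joint arm with a two-finger parallel gripper is mounted at the origin on the work surface. World frame = base frame: x ahead of the robot, y to its left, z up, the work surface at z = 0. Lengths are in m, angles in degrees, forces in N, time in s.
With the tool pointing down it reaches from about 0.35 to 0.925 m from the base axis. Payload 6.4 kg.
Tool frame: the origin (TCP) lies midway between the tips of the shut fingers; the grasp point (between the pads) lies 19 mm behind it; x points along the fingers, y is the direction in which the jaws open and shut, and the axes are right-handed (so a half turn about x gives the same grasp; the last joint's range is limited). The gripper opens to 94 mm and grips with 3 to 60 N. Pads are 16 mm wide; open, the fingers measure 119 mm over their backs; the gripper's body (75 mm by 177 mm) begins 78 mm behind the grasp point.
Start: joints at [65.655, 14.043, 89.255, -0, 76.702, -9.975], TCP at [0.161, 0.63, 0.205] pointing down, gripper open.
Joint ranges: [-179.41, 179.41], [-58.25, 129.5], [7.25, 145.43], [-54.29, 234.29], [11.92, 165.04], [-157.13, 157.13]. Speed limits (degrees/s): [147.25, 147.25, 180, 180, 180, 180].

### API

Orientations are given as [roll, pitch, yaw] about the fixed x, y, z axes, in that order (R = Rz(yaw) Ry(pitch) Rx(roll)).
In Python, from cell import env, grab_frame, calibration, sign_off gives the robot as it stands. The module is installed in compiled form; this text tells all that it offers.
- The arm moves only by the shell command python3 -m inch 'ROWS'. ROWS is JSON, a list of rows, each a list of 7 numbers: the shift along the tool's x, y, z in m, then the turn, a rotation vector about the tool's x, y, z in rad, then the opening, from 0 (shut) to 1 (fully open). In form: [[tx, ty, tz, rx, ry, rz, fingers], ...]. A call has 1 to 10 rows; each row is the pose to reach, as a shift and turn from the pose commanded when the call began, along the tool's axes at that moment; what a row does not reach only later rows make up. A row lasts 1/10 s, in which the tool goes at most 50 mm and 8.59 degrees, less where a joint would pass 70% of its speed; a pose out of reach is approached as far as the arm can. A call with a gripper value outside its range is refused whole. The fingers move at their own pace and stop on an object; the grip force is fixed at half the most. Time passes only in rows, so rows that repeat a pose let the fingers close. It gives the time, the measured TCP pose, the force and the opening at its end, in the units of the state.
- env.get_obs(): the state, without advancing time (a new reading comes with each control period).
- grab_frame(name): name is "scene" or "top"; returns the picture (384x512x3 uint8, red, green, blue); there is no depth.
- calibration(name): a dict with "fov_y" (degrees; the focal length in pixels is half the picture's height over the tangent of half this angle, whatever the lens; pixels are square), "cx", "cy" (the principal point, pixels), "k1" (the pictures are not rectified: a ray, as slopes to the right and down, at radius r is drawn at 1 + k1 r^2 times it, then the intrinsics apply), "extrinsics" (4x4, takes a point from camera to world coordinates). Camera axes: x right, y down, z forward; pixel columns grow to the right and rows downward; lengths in m; the calibration is good to about 2 mm. A picture is of the moment at which its call begins. calibration takes no time and is no camera call.
- sign_off(): hands the job in, once; it reports no verdict.
The state is a dict: "time_s": time; "joint_pos": joint angles; "qd": joint speeds; "joint_efforts": joint torques, N m; "ee_pos": TCP position; "tool_rot": TCP orientation; "wrist_force": force on the tool from outside, world axes, zero at the start; "wrist_torque": the same for the moment, N m; "finger_gap": finger opening in m.
Only numpy, scipy, OpenCV 4.12 (cv2) and the standard library are available. Lean on these libraries where they do the work, as an engineer would, in place of code of your own. Each camera call takes 0.05 s, during which the arm holds its last target.

## Working session

There is one attempt and no reset: what is moved stays moved. The work goes in short steps, Python scripts to look and compute and a shell command to move; the robot and the scene stay as the last step left them, time stands still between calls to the robot, and variables do not carry over. Pictures are saved under pics/ and viewed, and the job is handed in when it is done.

```bash
mkdir -p pics
python3 - <<'E'
from cell import env, grab_frame, calibration
import cv2
print(env.get_obs())
for n in("scene","top"):
    print(n,calibration(n)); cv2.imwrite(f"pics/{n}0.png",cv2.cvtColor(grab_frame(n),cv2.COLOR_RGB2BGR))
E
```

```text
{'time_s': 0.0, 'joint_pos': array([ 6.56542849e+01,  1.40830904e+01,  8.93212224e+01,  4.06607497e-04,
        7.67009836e+01, -9.97359351e+00]), 'qd': array([-0.08164935,  0.04792933, -0.07504493, -0.08661512,  0.03000849,
        0.07638914]), 'joint_efforts': array([-2.04564887e-03, -4.15828514e+01, -3.14604986e+01,  6.84479973e-02,
        3.31892527e-02, -1.64925841e-04]), 'ee_pos': array([0.16107805, 0.62913634, 0.20439145]), 'tool_rot': array([-100.18881598,   89.89470283, -114.56103148]), 'wrist_force': array([ 0.48446934, -0.22420958,  0.00263723]), 'wrist_torque': array([-0.00432858, -0.00773558, -0.02476361]), 'finger_gap': 0.09386286940410689}
scene {'fov_y': 48.17085963846209, 'cx': 248.89645560059233, 'cy': 198.6945657696371, 'k1': -0.030518839812613982, 'extrinsics': array([[ 0.1021477 ,  0.57260562, -0.81344247,  1.22778589],
       [ 0.99471041, -0.06768771,  0.07726302, -0.07979038],
       [-0.01081882, -0.81703193, -0.57649092,  0.55515839],
       [ 0.        ,  0.        ,  0.        ,  1.        ]])}
top {'fov_y': 44.265441770286365, 'cx': 262.8630270298151, 'cy': 191.2517370487822, 'k1': -0.04486743905515486, 'extrinsics': array([[-0.02216458, -0.99595309,  0.08709865,  0.40037218],
       [-0.99970524,  0.02294261,  0.00794176, -0.01230093],
       [-0.00990789, -0.08689695, -0.99616803,  1.16522383],
       [ 0.        ,  0.        ,  0.        ,  1.        ]])}
```

View pics/scene0.png

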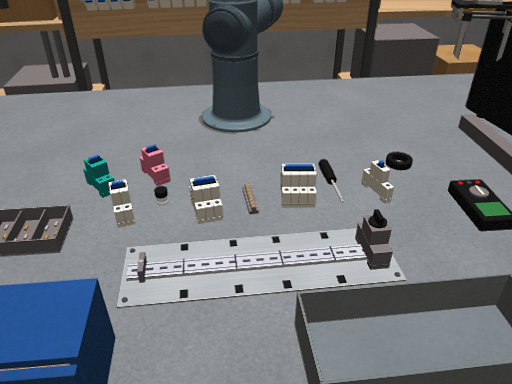

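View pics/top0.png

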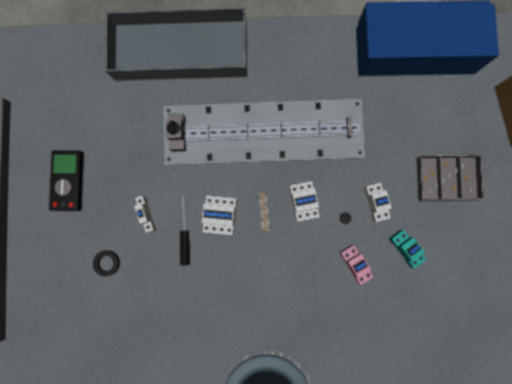

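The top view has x up and y left. The main switch with its rotary handle is at (175,130), so it is at the +y end, and the order is mark_1=4p to mark_4=1p. White candidates with a blue toggle:
- 4p at (219,215)
- 3p at (305,201)
- 2p at (379,202)
- 1p at (144,213)

The decoys are pink at (357,264) and turquoise at (408,248). Next is a close crop and the measurements.

```bash
cat > h.py <<'E'
import numpy as np, cv2
from cell import calibration
def ray(n,px):
    c=calibration(n); f=192/np.tan(np.radians(c['fov_y']/2))
    K=np.array([[f,0,c['cx']],[0,f,c['cy']],[0,0,1]])
    p=np.atleast_2d(np.array(px,float))
    d=(p-[c['cx'],c['cy']])/f; u=d.copy()
    for _ in range(20): u=d/(1+c['k1']*(u**2).sum(1,keepdims=True))
    E=c['extrinsics']; return E[:3,3],np.c_[u,np.ones(len(u))]@E[:3,:3].T
def onz(n,px,z):
    o,d=ray(n,px); return o+d*((z-o[2])/d[:,2])[:,None]
def proj(n,P):
    c=calibration(n); f=192/np.tan(np.radians(c['fov_y']/2)); E=c['extrinsics']
    q=(np.atleast_2d(P)-E[:3,3])@E[:3,:3]; u=q[:,:2]/q[:,2:]; u=u*(1+c['k1']*(u**2).sum(1,keepdims=True))
    return u*f+[c['cx'],c['cy']]
def tri(pa,pb):
    o1,d1=ray('top',pa);o2,d2=ray('scene',pb);d1=d1[0]/np.linalg.norm(d1[0]);d2=d2[0]/np.linalg.norm(d2[0])
    s=np.linalg.lstsq(np.c_[d1,-d2],o2-o1,rcond=None)[0]
    a=o1+s[0]*d1;b=o2+s[1]*d2; return (a+b)/2,np.linalg.norm(a-b)
E
python3 - <<'E'
import cv2,numpy as np
from h import *
t=cv2.imread('pics/top0.png');s=cv2.imread('pics/scene0.png')
cv2.imwrite('pics/c1.png',cv2.resize(t[170:290,120:430][:,:],None,fx=2.5,fy=2.5,interpolation=cv2.INTER_CUBIC))
cv2.imwrite('pics/c2.png',cv2.resize(t[90:175,155:375],None,fx=3.5,fy=3.5,interpolation=cv2.INTER_CUBIC))
for n,im in(('top',t),('scene',s)):
    h=cv2.cvtColor(im,cv2.COLOR_BGR2HSV)
    m=cv2.inRange(h,(100,120,40),(125,255,255))
    k,_,st,ce=cv2.connectedComponentsWithStats(m)
    for i in range(1,k):
        if 8<st[i,4]<2000: print(n,'blue',st[i],ce[i].round(1))
    # black tabs
    m=cv2.inRange(cv2.cvtColor(im,cv2.COLOR_BGR2GRAY),0,70)
    k,_,st,ce=cv2.connectedComponentsWithStats(m)
    for i in range(1,k):
        if 8<st[i,4]<120: 
            print(n,'blk',st[i],ce[i].round(1),onz(n,ce[i],.004)[0].round(4))
E
```

```text
top blue [297 196  18   8  81] [305.5 199.7]
top blue [377 198  11   6  50] [381.9 200.7]
top blue [138 211   4   5  15] [139.5 212.9]
top blue [205 211  26   7 112] [217.5 214.2]
top blue [409 245  11  10  61] [413.9 249.3]
top blue [356 262  10   9  49] [360.1 265.8]
top blk [246  39   1  14  14] [246.   45.5] [0.8759 0.0317 0.004 ]
top blk [316 103   4   6  24] [317.5 105.5] [ 0.7149 -0.145   0.004 ]
top blk [278 104   5   6  24] [280.1 106.5] [ 0.7144 -0.0511  0.004 ]
top blk [206 107   5   6  25] [208.1 109.4] [0.7116 0.1301 0.004 ]
top blk [245 106   4   5  20] [246.5 108. ] [0.7128 0.0334 0.004 ]
top blk [318 150   4   6  22] [319.6 152.5] [ 0.5954 -0.1463  0.004 ]
top blk [246 153   5   6  21] [248.2 155.2] [0.5926 0.0313 0.004 ]
top blk [280 152   4   5  19] [281.6 153.9] [ 0.594  -0.0516  0.004 ]
top blk [208 154   4   6  22] [209.5 156.7] [0.5912 0.1279 0.004 ]
top blk [296 196  18   4  24] [304.8 197.6] [ 0.4838 -0.1059  0.004 ]
top blk [376 197  12   8  44] [380.8 200.8] [ 0.4716 -0.2931  0.004 ]
top blk [144 198   8  23  61] [147.1 211. ] [0.4594 0.2843 0.004 ]
top blk 
[... 1756 characters left out ...]
lk [249 208   9   6  36] [253.1 210.8] [ 0.4957 -0.0015  0.004 ]
scene blk [320 233   8   6  32] [323.6 235.1] [0.5921 0.1284 0.004 ]
scene blk [272 237   8   6  34] [275.3 239.4] [0.5938 0.0314 0.004 ]
scene blk [230 240   7   6  35] [232.8 242.8] [ 0.5945 -0.0522  0.004 ]
scene blk [181 244   7   6  39] [184.2 246.7] [ 0.5951 -0.1463  0.004 ]
scene blk [138 258   8  24  86] [142.  272.7] [ 0.6574 -0.2206  0.004 ]
scene blk [337 275   9   8  54] [341.2 278.8] [0.7121 0.1303 0.004 ]
scene blk [283 280   9   8  53] [286.8 283.9] [0.7132 0.0332 0.004 ]
scene blk [235 285   8   8  53] [238.6 288.4] [ 0.7142 -0.0509  0.004 ]
scene blk [180 290   7   8  56] [183.  293.5] [ 0.7154 -0.1459  0.004 ]
```

View pics/c1.png

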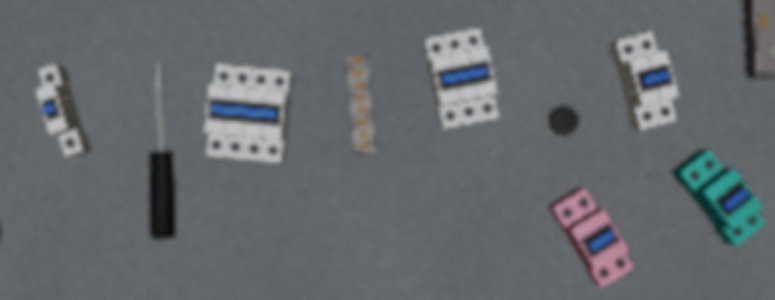

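View pics/c2.png

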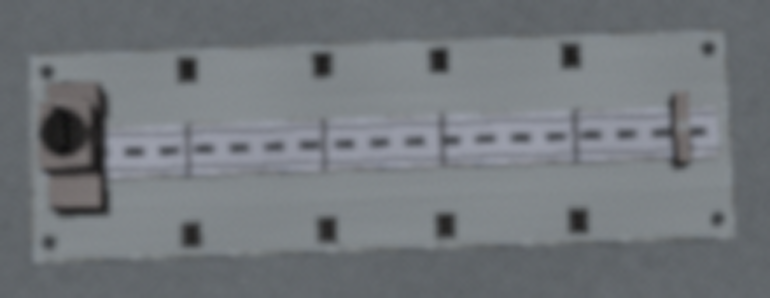

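Both views agree on the tabs to about 1 mm, and the rail's yaw is about +0.8°. The close crop confirms the four white breakers. Next I find their yaw and centre from the shoulder terminals (z=0.04) and check that against the triangulated toggles.

```bash
cat > br.py <<'E'
import cv2,numpy as np,sys
from h import *
def white(im):
    h=cv2.cvtColor(im,cv2.COLOR_BGR2HSV); return cv2.inRange(h,(0,0,150),(180,60,255))
E
python3 - <<'E'
from br import *
t=cv2.imread('pics/top0.png')
for n,(u,v),b in(('4p',(219,215),(298.7,166.5)),('3p',(305,201),(203.4,180)),('2p',(379,202),(117.1,183.9)),('1p',(144,213),(380.8,163.2))):
    r=25;c=t[v-r:v+r,u-r:u+r]; 
    g=cv2.resize(cv2.cvtColor(c,cv2.COLOR_BGR2GRAY),None,fx=8,fy=8,interpolation=cv2.INTER_CUBIC)
    bh=cv2.morphologyEx(g,cv2.MORPH_BLACKHAT,cv2.getStructuringElement(cv2.MORPH_ELLIPSE,(33,33)))
    wm=cv2.resize(white(c),None,fx=8,fy=8,interpolation=cv2.INTER_LINEAR)>127
    k,_,st,ce=cv2.connectedComponentsWithStats((bh>40).astype(np.uint8))
    print(n)
    for i in range(1,k):
        if 60<st[i,4]<900:
            p=(ce[i]+.5)/8-.5+[u-r,v-r]; print('  ',st[i,2:],p.round(2),onz('top',p,.04)[0].round(4))
    cs,_=cv2.findContours(wm.astype(np.uint8),cv2.RETR_EXTERNAL,cv2.CHAIN_APPROX_NONE)
    c0=max(cs,key=cv2.contourArea).reshape(-1,2)
    P=onz('top',(c0+.5)/8-.5+[u-r,v-r],.04)[:,:2].astype(np.float32)
    print('  rect@.04',cv2.minAreaRect(P))
E
python3 - <<'E'
from h import *
for n,a,b in(('4p',(217.5,214.2),(298.7,166.5)),('3p',(305.5,199.7),(203.4,180)),('2p',(381.9,200.7),(117.1,183.9)),('1p',(139.5,212.9),(380.8,163.2))):
    p,e=tri(a,b); print(n,p.round(4),e.round(4),onz('top',a,.08)[0].round(4))
E
```

```text
4p
   [ 19  18 274] [209.06 199.99] [0.4807 0.1259 0.04  ]
   [ 19  20 300] [216.54 200.76] [0.4785 0.108  0.04  ]
   [ 20  20 315] [223.9  201.42] [0.4765 0.0903 0.04  ]
   [ 20  20 290] [231.36 202.14] [0.4744 0.0725 0.04  ]
   [ 19  19 291] [206.06 227.55] [0.4151 0.1339 0.04  ]
   [ 20  19 303] [213.65 228.26] [0.413  0.1158 0.04  ]
   [ 19  19 285] [221.18 229.07] [0.4107 0.0978 0.04  ]
   [ 20  19 291] [228.72 229.73] [0.4088 0.0799 0.04  ]
  rect@.04 ((0.41815638542175293, 0.10838927328586578), (0.07606784254312515, 0.03575754165649414), 83.32040405273438)
3p
   [ 19  20 298] [308.83 185.78] [ 0.5094 -0.1136  0.04  ]
   [ 21  20 306] [301.4  187.24] [ 0.5063 -0.0958  0.04  ]
   [ 19  19 284] [294.06 188.7 ] [ 0.5032 -0.0781  0.04  ]
   [ 20  19 309] [314.5  212.81] [ 0.4444 -0.1252  0.04  ]
   [ 20  19 302] [307.09 214.21] [ 0.4415 -0.1074  0.04  ]
   [ 19  19 281] [299.7  215.83] [ 0.438  -0.0897  0.04  ]
  rect@.04 ((0.44830378890037537, -0.10809831321239471), (0.03759019821882248, 0.05835314467549324), 9.967414855957031)
2p
   [ 20  20 321] [378.14 187.48] [ 0.5015 -0.2796  0.04  ]
   [ 20  19 300] [370.88 189.28] [ 0.4975 -0.262   0.04  ]
   [ 21  20 331] [385.58 214.13] [ 0.4373 -0.2946  0.04  ]
   [ 20  20 305] [378.41 215.99] [ 0.4333 -0.2773  0.04  ]
  rect@.04 ((0.4416343569755554, -0.2886640727519989), (0.03491305559873581, 0.04502396658062935), 12.59746265411377)
1p
   [ 19  20 293] [139.45 200.59] [0.4831 0.2936 0.04  ]
   [ 20  19 299] [147.59 226.7 ] [0.4201 0.274  0.04  ]
  rect@.04 ((0.4771454930305481, 0.29452499747276306), (0.020363517105579376, 0.036916930228471756), 81.84246826171875)
4p [0.4449 0.1029 0.0764] 0.0012 [0.4447 0.1019 0.08  ]
3p [ 0.4737 -0.1019  0.0759] 0.0004 [ 0.4735 -0.1014  0.08  ]
2p [ 0.4674 -0.2787  0.0759] 0.0006 [ 0.4671 -0.2774  0.08  ]
1p [0.4519 0.284  0.0761] 0.0007 [0.4516 0.2826 0.08  ]
```

```bash
cat > plan.py <<'E'
import sys,numpy as np
from scipy.spatial.transform import Rotation as Ro
from cell import env
o=env.get_obs(); R=Ro.from_euler('xyz',o['tool_rot'],degrees=True).as_matrix()
th0=np.degrees(np.arctan2(R[1,1],R[0,1]))
print('t',round(o['time_s'],2),'pos',o['ee_pos'].round(4),'th',th0.round(2),'tilt',np.round(R[:,0],4),'gap',round(o['finger_gap'],4),'F',o['wrist_force'].round(1),'j',o['joint_pos'].round(0))
a=list(map(float,sys.argv[1:]))
for i in range(0,len(a),4):
    x,y,z,th=a[i:i+4]; t=np.radians(th)
    G=np.array([[0,np.cos(t),np.sin(t)],[0,np.sin(t),-np.cos(t)],[-1,0,0]])
    print('shift',(R.T@(np.array([x,y,z])-o['ee_pos'])).round(4),'turn',Ro.from_matrix(R.T@G).as_rotvec().round(3))
E
python3 plan.py .4516 .2838 .13 17.3
```

```text
t 0.1 pos [0.1611 0.6292 0.2045] th 75.63 tilt [-7.0e-04 -1.6e-03 -1.0e+00] gap 0.0939 F [0.3 0.2 0.4] j [ 66.  14.  89.  -0.  77. -10.]
shift [ 0.0748 -0.2623  0.3672] turn [1.018e+00 1.000e-03 2.000e-03]
```

```bash
python3 -m inch '[[0.075,-0.262,0.367,1.018,0,0,1],[0.075,-0.262,0.367,1.018,0,0,1],[0.075,-0.262,0.367,1.018,0,0,1],[0.075,-0.262,0.367,1.018,0,0,1],[0.075,-0.262,0.367,1.018,0,0,1],[0.075,-0.262,0.367,1.018,0,0,1],[0.075,-0.262,0.367,1.018,0,0,1],[0.075,-0.262,0.367,1.018,0,0,1],[0.075,-0.262,0.367,1.018,0,0,1],[0.075,-0.262,0.367,1.018,0,0,1]]'; python3 plan.py .4516 .2838 .044 17.3
```

```text
time_s: 1.1
ee_pos: [0.4537, 0.2811, 0.1293]
tool_rot: [-59.4, 89.9, -132.4]
wrist_force: [-0.6, 1.0, -0.8]
finger_gap: 0.0936
t 1.1 pos [0.4537 0.2811 0.1293] th 16.98 tilt [-0.0013 -0.0014 -1.    ] gap 0.0936 F [-0.6  1.  -0.8] j [ 20.   3. 110.  -0.  67.   3.]
shift [ 0.0853 -0.0011 -0.0033] turn [-0.006  0.001  0.002]
```

```bash
python3 -m inch '[[0,0,0,0,0,0,1],[0,0,0,0,0,0,1]]'; python3 plan.py .4516 .2838 .044 17.3
python3 - <<'E'
from cell import grab_frame
import cv2
t=cv2.cvtColor(grab_frame("scene"),cv2.COLOR_RGB2BGR); cv2.imwrite('pics/s1.png',cv2.resize(t[60:260,250:500],None,fx=3,fy=3))
E
```

```text
time_s: 1.3
ee_pos: [0.4511, 0.2854, 0.1304]
tool_rot: [-125.4, 90.0, 161.9]
wrist_force: [-0.3, 0.2, 0.6]
finger_gap: 0.0941
t 1.3 pos [0.4511 0.2854 0.1304] th 17.34 tilt [-6.e-04  2.e-04 -1.e+00] gap 0.0941 F [-0.3  0.2  0.6] j [ 20.   3. 110.   0.  67.   3.]
shift [ 0.0864 -0.      0.0017] turn [ 0.001 -0.     0.   ]
```

View pics/s1.png

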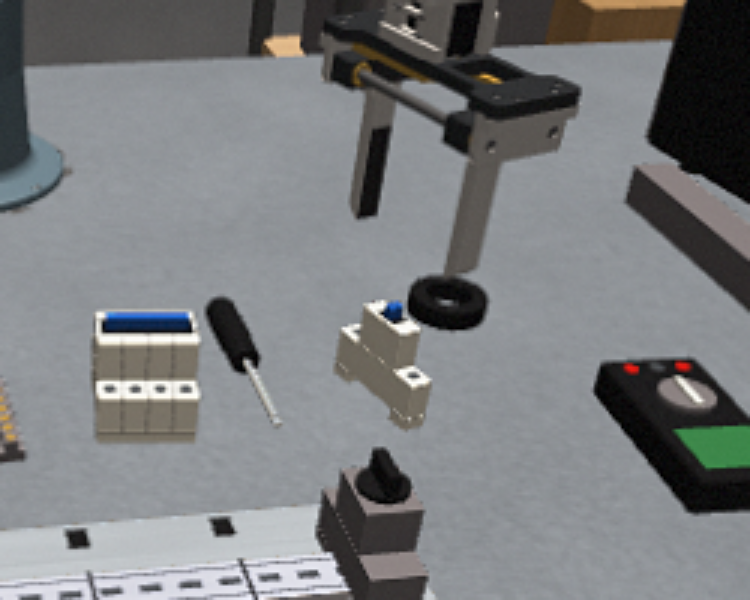

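Run:
```python
from h import *
p=proj('scene',[.4511,.2854,.1304])[0]; print(p,(p-[250,60])*3)
```

```text
[385.344854   140.80210222] [406.03456201 242.40630666]
```

The fingertip midpoint is at crop (412,243) and the prediction was (406,242), so it is aligned over the 1p. I descend and grip.

```bash
python3 -m inch '[[0.03,0,0.001,0,0,0,1],[0.06,0,0.001,0,0,0,1],[0.086,0,0.001,0,0,0,1],[0.086,0,0.001,0,0,0,1],[0.086,0,0.001,0,0,0,0],[0.086,0,0.001,0,0,0,0],[0.086,0,0.001,0,0,0,0],[0.086,0,0.001,0,0,0,0],[0.086,0,0.001,0,0,0,0],[0.086,0,0.001,0,0,0,0]]'; python3 plan.py
```

```text
time_s: 2.35
ee_pos: [0.4523, 0.2839, 0.0448]
tool_rot: [95.2, 90.0, 22.5]
wrist_force: [-0.1, 0.1, 0.7]
finger_gap: 0.0493
t 2.35 pos [0.4523 0.2839 0.0448] th 17.29 tilt [ 5.e-04  2.e-04 -1.e+00] gap 0.0493 F [-0.1  0.1  0.7] j [ 20.  11. 112.   0.  57.   3.]
```

Still closing (gap 49 mm, nose 45 mm). I give it a few more rows, then lift.

```bash
python3 -m inch '[[0,0,0,0,0,0,0],[0,0,0,0,0,0,0],[0,0,0,0,0,0,0],[0,0,0,0,0,0,0]]'; python3 -m inch '[[-0.02,0,0,0,0,0,0],[-0.05,0,0,0,0,0,0],[-0.08,0,0,0,0,0,0],[-0.12,0,0,0,0,0,0],[-0.13,0,0,0,0,0,0],[-0.13,0,0,0,0,0,0]]'; python3 plan.py .6553 -.1458 .175 0.8 .6553 -.1458 .0485 0.8
python3 - <<'E'
from cell import grab_frame
import cv2
t=cv2.cvtColor(grab_frame("scene"),cv2.COLOR_RGB2BGR); cv2.imwrite('pics/s2.png',cv2.resize(t[30:230,250:500],None,fx=3,fy=3))
E
```

```text
time_s: 2.75
ee_pos: [0.4521, 0.2838, 0.0446]
tool_rot: [-68.5, 90.0, -141.2]
wrist_force: [-1.1, -0.4, 4.3]
finger_gap: 0.045
time_s: 3.35
ee_pos: [0.4531, 0.2842, 0.1757]
tool_rot: [92.3, 89.8, 19.6]
wrist_force: [-0.1, -0.0, -0.5]
finger_gap: 0.0448
t 3.35 pos [0.4531 0.2842 0.1757] th 17.3 tilt [ 0.0034  0.0012 -1.    ] gap 0.0448 F [-0.1 -0.  -0.5] j [ 20.   0. 108.  -0.  72.   3.]
shift [0.0008 0.0651 0.4707] turn [ 0.288 -0.001 -0.004]
shift [0.1273 0.0647 0.4707] turn [ 0.288 -0.001 -0.004]
```

View pics/s2.png

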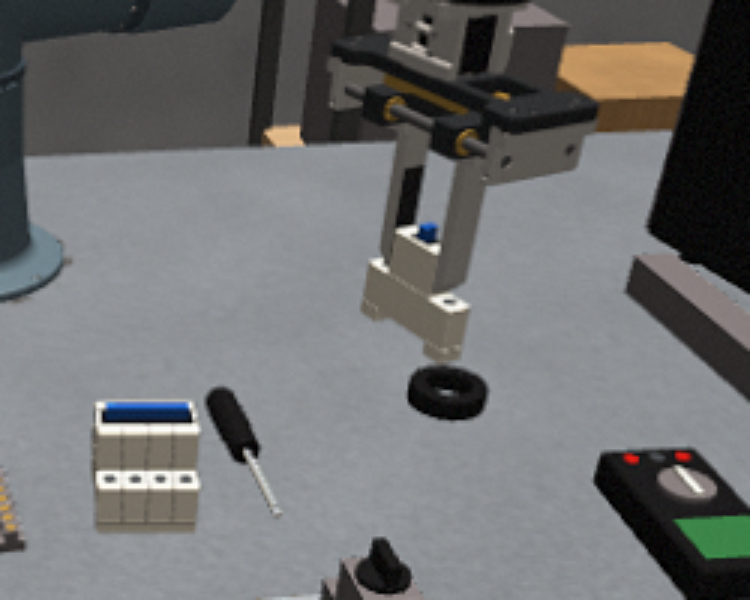

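The 1p is held upright. I carry it to above mark_4.

```bash
python3 -m inch '[[0,0.003,0.02,0.01,0,0,0],[0,0.008,0.06,0.04,0,0,0],[0,0.015,0.105,0.07,0,0,0],[0,0.021,0.15,0.1,0,0,0],[0,0.027,0.195,0.13,0,0,0],[0,0.033,0.24,0.16,0,0,0],[0,0.039,0.285,0.19,0,0,0],[0,0.046,0.33,0.22,0,0,0],[0,0.052,0.375,0.24,0,0,0],[0,0.058,0.42,0.26,0,0,0]]' >/dev/null; python3 plan.py .6553 -.1458 .13 0.8
```

```text
t 4.4 pos [ 0.6313 -0.1012  0.1706] th 2.34 tilt [-0.0051  0.0019 -1.    ] gap 0.0451 F [ 0.4  0.5 -1.1] j [-19.  15.  92.   0.  73. -22.]
shift [0.0404 0.0223 0.0456] turn [ 0.027 -0.002  0.005]
```

```bash
python3 -m inch '[[0,0,0,0,0,0,0],[0,0,0,0,0,0,0]]' >/dev/null; python3 plan.py .6553 -.1458 .13 0.8
```

```text
t 4.6 pos [ 0.631  -0.1002  0.171 ] th 2.31 tilt [-0.005   0.0021 -1.    ] gap 0.0446 F [ 0.3  0.1 -1.2] j [-19.  15.  92.   0.  73. -21.]
shift [0.0408 0.0227 0.0467] turn [ 0.026 -0.002  0.005]
```

```bash
python3 -m inch '[[0.008,0.006,0.012,0.01,0,0,0],[0.02,0.014,0.03,0.02,-0.002,0.004,0],[0.041,0.023,0.047,0.026,-0.002,0.005,0],[0.041,0.023,0.047,0.026,-0.002,0.005,0],[0.041,0.023,0.047,0.026,-0.002,0.005,0],[0.041,0.023,0.047,0.026,-0.002,0.005,0]]' >/dev/null; python3 plan.py .6553 -.1458 .049 0.8;  python3 - <<'E'
from cell import grab_frame
import cv2
from h import *
t=cv2.cvtColor(grab_frame("scene"),cv2.COLOR_RGB2BGR); cv2.imwrite('pics/s3.png',cv2.resize(t[120:320,90:340],None,fx=3,fy=3))
E
```

```text
t 5.2 pos [ 0.6574 -0.1449  0.134 ] th 0.98 tilt [ 0.0056 -0.0019 -1.    ] gap 0.045 F [ 0.7  0.5 -0.5] j [-22.  21.  89.   0.  70. -23.]
shift [ 0.085  -0.0026  0.0007] turn [ 0.003  0.002 -0.006]
```

View pics/s3.png

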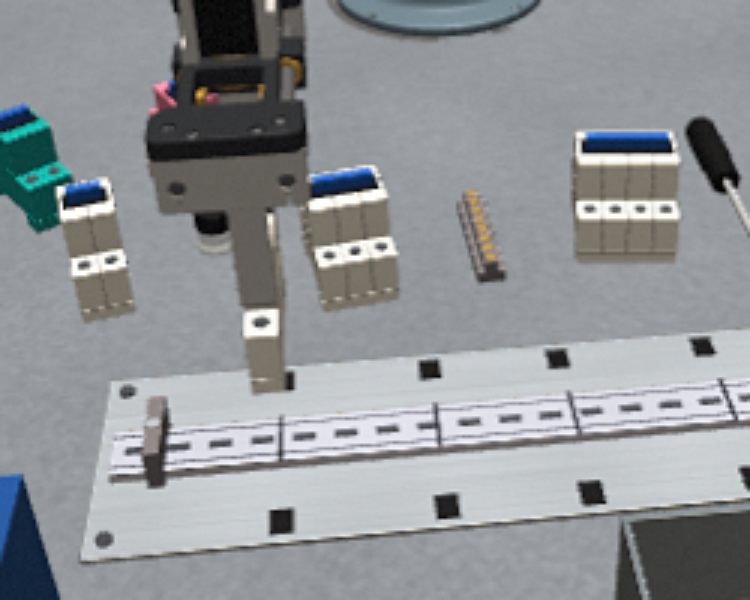

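The 1p hangs upright and square at crop (265,350). I descend part way and average a few readings, because they appear noisy.

```bash
python3 -m inch '[[0.02,-0.001,0.001,0.002,0,-0.003,0],[0.05,-0.002,0.001,0.002,0,-0.003,0],[0.07,-0.002,0.001,0.002,0,-0.003,0],[0.07,-0.002,0.001,0.002,0,-0.003,0],[0.07,-0.002,0.001,0.002,0,-0.003,0]]' >/dev/null; python3 plan.py .6553 -.1458 .049 0.8; for i in 1 2 3; do python3 -m inch '[[0,0,0,0,0,0,0]]' >/dev/null; python3 plan.py .6553 -.1458 .049 0.8; done
```

```text
t 5.75 pos [ 0.6555 -0.1467  0.063 ] th 0.82 tilt [ 0.0013 -0.0016 -1.    ] gap 0.0449 F [ 1.3 -0.2 -0.8] j [-22.  25.  91.  -0.  64. -23.]
shift [ 0.014  -0.0002 -0.001 ] turn [ 0.     0.002 -0.001]
t 5.85 pos [ 0.6567 -0.1474  0.065 ] th 0.81 tilt [ 0.0045 -0.0029 -1.    ] gap 0.0447 F [-0.5  0.3 -0.7] j [-22.  25.  91.  -0.  64. -23.]
shift [ 0.016  -0.0015 -0.0016] turn [ 0.     0.003 -0.004]
t 5.95 pos [ 0.6568 -0.1474  0.0652] th 0.81 tilt [ 0.0048 -0.0031 -1.    ] gap 0.0448 F [-0.2 -0.7 -1.3] j [-22.  25.  91.  -0.  64. -23.]
shift [ 0.0162 -0.0016 -0.0017] turn [ 0.     0.003 -0.005]
t 6.05 pos [ 0.6565 -0.1473  0.0647] th 0.8 tilt [ 0.004  -0.0027 -1.    ] gap 0.0448 F [-0.1  0.3 -1. ] j [-22.  25.  91.  -0.  64. -23.]
shift [ 0.0157 -0.0012 -0.0016] turn [ 0.     0.003 -0.004]
```

It is settling lag, not noise. I lower to just above seated while watching the force, then release.

```bash
python3 -m inch '[[0.005,-0.001,-0.0015,0,0.003,-0.004,0],[0.01,-0.001,-0.0015,0,0.003,-0.004,0],[0.016,-0.001,-0.0015,0,0.003,-0.004,0],[0.016,-0.001,-0.0015,0,0.003,-0.004,0],[0.016,-0.001,-0.0015,0,0.003,-0.004,0],[0.016,-0.001,-0.0015,0,0.003,-0.004,0],[0.016,-0.001,-0.0015,0,0.003,-0.004,0]]' ; python3 plan.py .6553 -.1458 .0485 0.8
```

```text
time_s: 6.75
ee_pos: [0.655, -0.1458, 0.0483]
tool_rot: [-112.4, 89.9, 158.4]
wrist_force: [-2.3, 0.6, 5.3]
finger_gap: 0.0446
t 6.75 pos [ 0.655  -0.1458  0.0483] th 0.81 tilt [-2.e-03  8.e-04 -1.e+00] gap 0.0446 F [-2.3  0.6  5.3] j [-22.  27.  91.  -0.  63. -23.]
shift [-0.0002  0.0003  0.    ] turn [ 0.    -0.001  0.002]
```

```bash
python3 -m inch '[[0,0,0,0,0,0,1],[0,0,0,0,0,0,1],[0,0,0,0,0,0,1],[0,0,0,0,0,0,1],[-0.03,0,0,0,0,0,1],[-0.07,0,0,0,0,0,1],[-0.1,0,0,0,0,0,1],[-0.1,0,0,0,0,0,1],[-0.1,0,0,0,0,0,1]]' ; python3 plan.py .4674 -.2784 .13 13.3
python3 - <<'E'
from cell import grab_frame
import cv2
t=cv2.cvtColor(grab_frame("scene"),cv2.COLOR_RGB2BGR); cv2.imwrite('pics/s4.png',cv2.resize(t[120:320,90:340],None,fx=3,fy=3))
E
```

```text
time_s: 7.65
ee_pos: [0.6551, -0.1458, 0.1476]
tool_rot: [-121.1, 89.9, 149.7]
wrist_force: [0.2, 0.2, -1.3]
finger_gap: 0.0938
t 7.65 pos [ 0.6551 -0.1458  0.1476] th 0.8 tilt [-1.2e-03  7.0e-04 -1.0e+00] gap 0.0938 F [ 0.2  0.2 -1.3] j [-22.  20.  88.   0.  72. -23.]
shift [ 0.0178 -0.1895  0.13  ] turn [-0.218 -0.001  0.001]
```

View pics/s4.png

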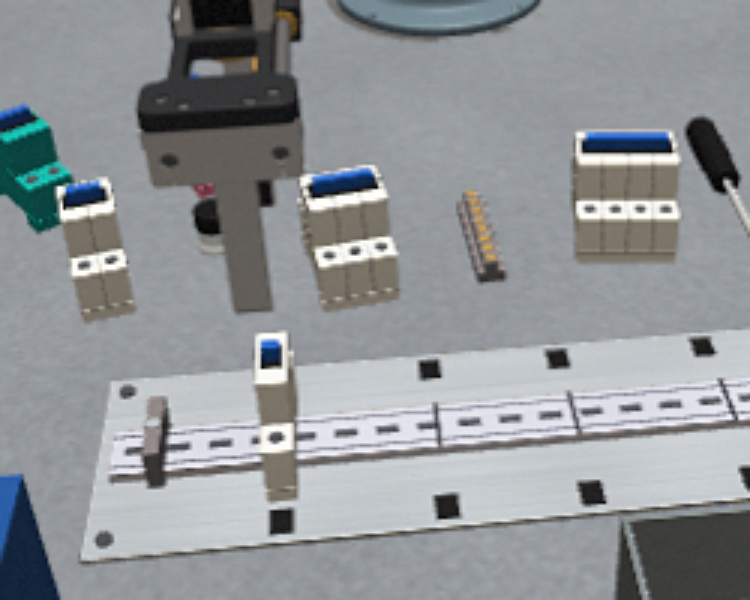

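The 1p stands seated at crop (277,430), on the line above its tab at (282,520). Next is the 2p.

```bash
python3 -m inch '[[0.005,-0.04,0.028,-0.05,0,0,1],[0.01,-0.08,0.055,-0.1,0,0,1],[0.014,-0.12,0.083,-0.15,0,0,1],[0.016,-0.155,0.107,-0.2,0,0,1],[0.018,-0.189,0.13,-0.218,0,0,1],[0.018,-0.189,0.13,-0.218,0,0,1],[0.018,-0.189,0.13,-0.218,0,0,1],[0.018,-0.189,0.13,-0.218,0,0,1]]' ; python3 plan.py .4674 -.2784 .044 13.3
python3 - <<'E'
from cell import grab_frame
import cv2
from h import *
t=cv2.cvtColor(grab_frame("scene"),cv2.COLOR_RGB2BGR); cv2.imwrite('pics/s5.png',cv2.resize(t[80:280,50:300],None,fx=3,fy=3))
E
```

```text
time_s: 8.5
ee_pos: [0.4679, -0.2775, 0.1287]
tool_rot: [-141.2, 89.8, 142.1]
wrist_force: [1.2, -0.1, 1.1]
finger_gap: 0.0939
t 8.5 pos [ 0.4679 -0.2775  0.1287] th 13.33 tilt [-0.003   0.0023 -1.    ] gap 0.0939 F [ 1.2 -0.1  1.1] j [-43.   5. 108.  -0.  67. -56.]
shift [ 0.0847 -0.0005  0.001 ] turn [ 0.001 -0.003  0.002]
```

View pics/s5.png

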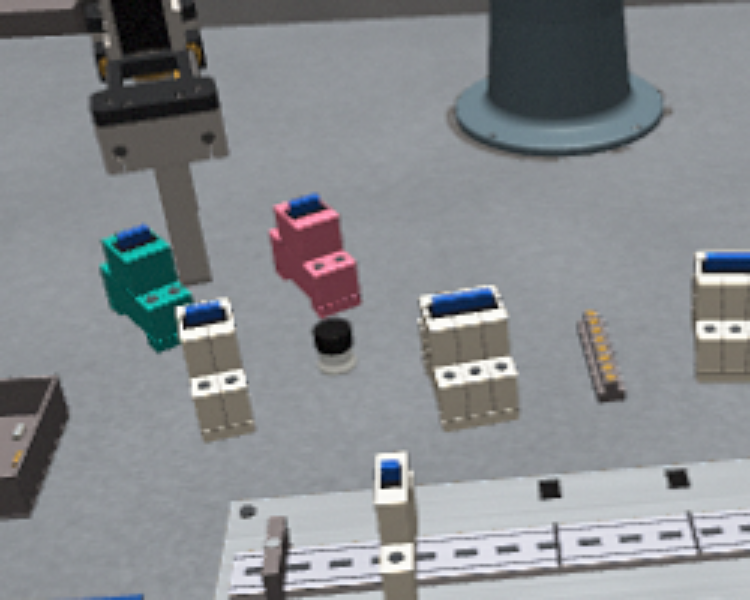

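The gripper hangs over the 2p (crop (215,370)), clear of the turquoise decoy. I descend and grip.

```bash
python3 -m inch '[[0.03,0,0.001,0,-0.002,0.002,1],[0.06,0,0.001,0,-0.002,0.002,1],[0.085,0,0.001,0,-0.002,0.002,1],[0.085,0,0.001,0,-0.002,0.002,1],[0.085,0,0.001,0,-0.002,0.002,0],[0.085,0,0.001,0,-0.002,0.002,0],[0.085,0,0.001,0,-0.002,0.002,0],[0.085,0,0.001,0,-0.002,0.002,0],[0.085,0,0.001,0,-0.002,0.002,0],[0.085,0,0.001,0,-0.002,0.002,0]]'; python3 -m inch '[[0,0,0,0,0,0,0],[0,0,0,0,0,0,0],[0,0,0,0,0,0,0],[0,0,0,0,0,0,0]]'; python3 plan.py
```

```text
time_s: 9.55
ee_pos: [0.4679, -0.2794, 0.0451]
tool_rot: [32.8, 89.9, -43.9]
wrist_force: [0.3, 0.1, 1.2]
finger_gap: 0.0492
time_s: 9.95
ee_pos: [0.4678, -0.2793, 0.0449]
tool_rot: [9.4, 90.0, -67.3]
wrist_force: [-1.3, 0.7, 4.0]
finger_gap: 0.045
t 9.95 pos [ 0.4678 -0.2793  0.0449] th 13.29 tilt [ 2.e-04 -6.e-04 -1.e+00] gap 0.045 F [-1.3  0.7  4. ] j [-43.  12. 110.  -0.  58. -56.]
```

```bash
python3 -m inch '[[-0.02,0,0,0,0,0,0],[-0.05,0,0,0,0,0,0],[-0.08,0,0,0,0,0,0],[-0.11,0,0,0,0,0,0],[-0.12,0,0,0,0,0,0],[-0.12,0,0,0,0,0,0],[-0.12,0,0,0,0,0,0]]'; python3 plan.py .6541 -.0515 .165 0.8
```

```text
time_s: 10.65
ee_pos: [0.467, -0.2784, 0.1628]
tool_rot: [-147.3, 89.9, 136.0]
wrist_force: [-0.3, 0.7, -2.0]
finger_gap: 0.0449
t 10.65 pos [ 0.467  -0.2784  0.1628] th 13.29 tilt [-0.0015  0.0015 -1.    ] gap 0.0449 F [-0.3  0.7 -2. ] j [-43.   2. 107.   0.  71. -56.]
shift [-0.0021  0.2343 -0.1778] turn [ 0.218 -0.002  0.001]
```

```bash
python3 -m inch '[[-0.002,0.017,-0.013,0.02,0,0,0],[-0.002,0.05,-0.038,0.05,0,0,0],[-0.002,0.085,-0.065,0.09,0,0,0],[-0.002,0.12,-0.091,0.12,0,0,0],[-0.002,0.155,-0.118,0.15,0,0,0],[-0.002,0.19,-0.144,0.18,0,0,0],[-0.002,0.22,-0.167,0.21,-0.002,0.001,0],[-0.002,0.234,-0.178,0.218,-0.002,0.001,0],[-0.002,0.234,-0.178,0.218,-0.002,0.001,0],[-0.002,0.234,-0.178,0.218,-0.002,0.001,0]]';python3 -m inch '[[0,0,0,0,0,0,0],[0,0,0,0,0,0,0]]'; python3 plan.py .6541 -.0515 .065 0.8
```

```text
time_s: 11.65
ee_pos: [0.6533, -0.0521, 0.1643]
tool_rot: [-51.4, 89.8, -140.6]
wrist_force: [-0.6, 0.0, -1.1]
finger_gap: 0.0446
time_s: 11.85
ee_pos: [0.6538, -0.0532, 0.1662]
tool_rot: [18.2, 89.9, -71.1]
wrist_force: [-0.1, -0.6, -1.3]
finger_gap: 0.0449
t 11.85 pos [ 0.6538 -0.0532  0.1662] th 0.72 tilt [ 8.0e-04 -2.2e-03 -1.0e+00] gap 0.0449 F [-0.1 -0.6 -1.3] j [-14.  17.  90.  -0.  73. -15.]
shift [ 0.1012  0.0002 -0.0019] turn [-0.001  0.002 -0.001]
```

```bash
python3 -m inch '[[0.02,0,-0.001,0,0,0,0],[0.05,0,-0.0015,0,0.002,0,0],[0.08,0,-0.0015,0,0.002,0,0],[0.101,0,-0.0015,0,0.002,0,0],[0.101,0,-0.0015,0,0.002,0,0],[0.101,0,-0.0015,0,0.002,0,0],[0.101,0,-0.0015,0,0.002,0,0]]';python3 plan.py .6541 -.0515 .0487 0.8;  python3 - <<'E'
from cell import grab_frame
import cv2
t=cv2.cvtColor(grab_frame("scene"),cv2.COLOR_RGB2BGR); cv2.imwrite('pics/s6.png',cv2.resize(t[120:320,90:340],None,fx=3,fy=3))
E
```

```text
time_s: 12.55
ee_pos: [0.656, -0.0515, 0.0678]
tool_rot: [75.8, 89.7, -13.4]
wrist_force: [0.5, 0.6, -0.7]
finger_gap: 0.0447
t 12.55 pos [ 0.656  -0.0515  0.0678] th 0.78 tilt [ 0.005  -0.0012 -1.    ] gap 0.0447 F [ 0.5  0.6 -0.7] j [-14.  23.  93.   0.  63. -15.]
shift [ 0.0191 -0.002  -0.0001] turn [-0.     0.001 -0.005]
```

View pics/s6.png

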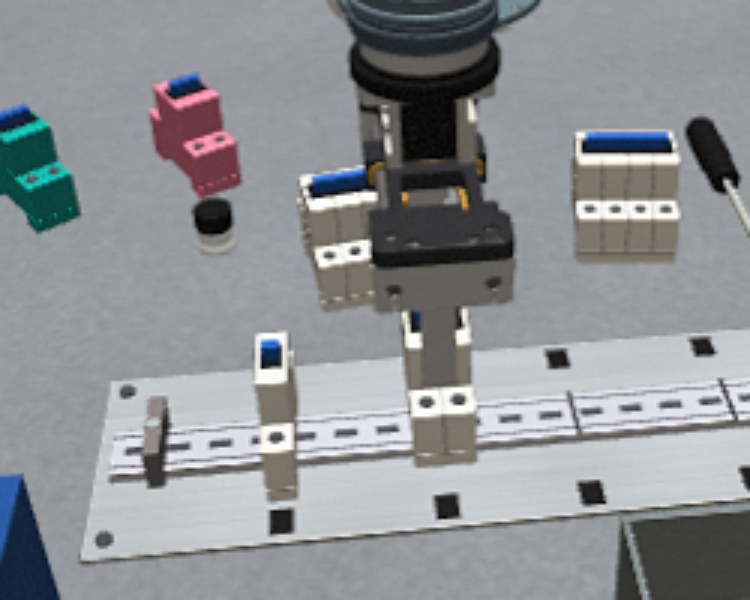

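The 2p hovers square above mark_3 (crop (443,430)). I lower it.

```bash
python3 -m inch '[[0.005,-0.001,0,0,0,-0.003,0],[0.01,-0.0015,0,0,0,-0.003,0],[0.015,-0.0015,0,0,0,-0.003,0],[0.0185,-0.0015,0,0,0,-0.003,0],[0.0185,-0.0015,0,0,0,-0.003,0],[0.0185,-0.0015,0,0,0,-0.003,0],[0.0185,-0.0015,0,0,0,-0.003,0]]' ; python3 plan.py .6541 -.0515 .0487 0.8
```

```text
time_s: 13.3
ee_pos: [0.6531, -0.0509, 0.0489]
tool_rot: [-81.7, 89.8, -170.9]
wrist_force: [-6.0, 1.0, 9.5]
finger_gap: 0.0449
t 13.3 pos [ 0.6531 -0.0509  0.0489] th 0.83 tilt [-2.7e-03 -4.0e-04 -1.0e+00] gap 0.0449 F [-6.   1.   9.5] j [-14.  25.  93.  -0.  62. -15.]
shift [0.0002 0.001  0.0007] turn [0.001 0.    0.003]
```

Contact at 9.5 N at the expected seated height. I release and rise.

```bash
python3 -m inch '[[0,0,0,0,0,0,1],[0,0,0,0,0,0,1],[0,0,0,0,0,0,1],[0,0,0,0,0,0,1],[-0.03,0,0,0,0,0,1],[-0.07,0,0,0,0,0,1],[-0.1,0,0,0,0,0,1],[-0.1,0,0,0,0,0,1],[-0.1,0,0,0,0,0,1],[-0.1,0,0,0,0,0,1]]' ; python3 plan.py .4738 -.1016 .13 10.1
```

```text
time_s: 14.3
ee_pos: [0.6522, -0.0506, 0.145]
tool_rot: [-96.6, 89.7, 174.2]
wrist_force: [0.0, -0.2, -1.2]
finger_gap: 0.0941
t 14.3 pos [ 0.6522 -0.0506  0.145 ] th 0.8 tilt [-4.6e-03  5.0e-04 -1.0e+00] gap 0.0941 F [ 0.  -0.2 -1.2] j [-14.  18.  91.  -0.  71. -15.]
shift [ 0.0158 -0.179   0.0485] turn [-0.162 -0.001  0.005]
```

```bash
python3 -m inch '[[0.005,-0.045,0.012,-0.05,0,0,1],[0.01,-0.09,0.024,-0.1,0,0.002,1],[0.014,-0.135,0.036,-0.14,0,0.004,1],[0.016,-0.179,0.0485,-0.162,0,0.004,1],[0.016,-0.179,0.0485,-0.162,0,0.004,1],[0.016,-0.179,0.0485,-0.162,0,0.004,1],[0.016,-0.179,0.0485,-0.162,0,0.004,1],[0.016,-0.179,0.0485,-0.162,0,0.004,1]]' ; python3 plan.py .4738 -.1016 .044 10.1
python3 - <<'E'
from cell import grab_frame
import cv2
from h import *
t=cv2.cvtColor(grab_frame("scene"),cv2.COLOR_RGB2BGR); cv2.imwrite('pics/s7.png',cv2.resize(t[120:320,90:340],None,fx=3,fy=3))
E
```

```text
time_s: 15.1
ee_pos: [0.4762, -0.1018, 0.1316]
tool_rot: [78.4, 89.8, -1.5]
wrist_force: [0.3, 0.1, 0.2]
finger_gap: 0.0941
t 15.1 pos [ 0.4762 -0.1018  0.1316] th 10.13 tilt [ 3.e-03 -1.e-04 -1.e+00] gap 0.0941 F [0.3 0.1 0.2] j [-25.  -4. 116.   0.  67. -36.]
shift [ 0.0876 -0.0026 -0.0007] turn [ 0.001  0.001 -0.003]
```

View pics/s7.png

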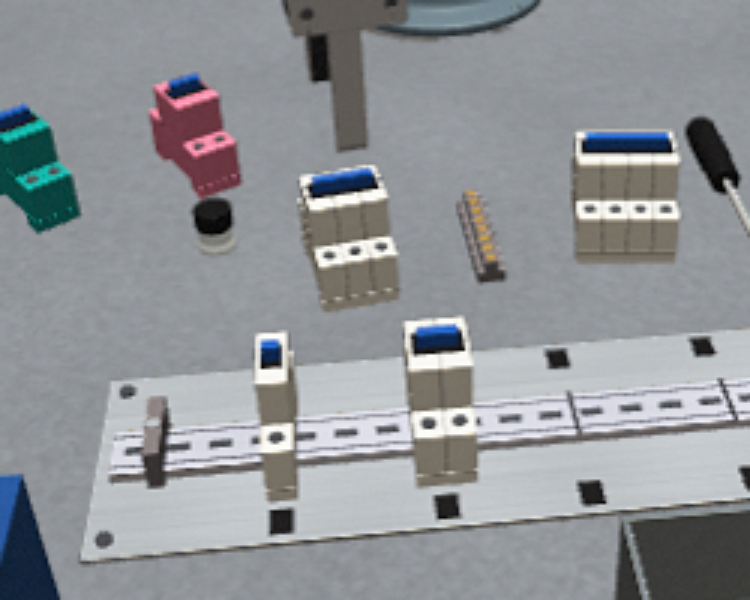

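The 1p (277,430) and 2p (445,430) are seated on their marks, and the gripper is above the 3p. I descend and grip.

```bash
python3 -m inch '[[0.03,-0.001,-0.001,0,0,-0.002,1],[0.06,-0.002,-0.001,0,0,-0.002,1],[0.087,-0.002,-0.001,0,0,-0.002,1],[0.087,-0.002,-0.001,0,0,-0.002,1],[0.087,-0.002,-0.001,0,0,-0.002,0],[0.087,-0.002,-0.001,0,0,-0.002,0],[0.087,-0.002,-0.001,0,0,-0.002,0],[0.087,-0.002,-0.001,0,0,-0.002,0],[0.087,-0.002,-0.001,0,0,-0.002,0],[0.087,-0.002,-0.001,0,0,-0.002,0]]'; python3 -m inch '[[0,0,0,0,0,0,0],[0,0,0,0,0,0,0],[0,0,0,0,0,0,0],[0,0,0,0,0,0,0]]'; python3 plan.py; python3 -m inch '[[-0.02,0,0,0,0,0,0],[-0.05,0,0,0,0,0,0],[-0.08,0,0,0,0,0,0],[-0.11,0,0,0,0,0,0],[-0.12,0,0,0,0,0,0],[-0.12,0,0,0,0,0,0],[-0.12,0,0,0,0,0,0]]'; python3 plan.py .6531 .0323 .165 0.8
```

```text
time_s: 16.15
ee_pos: [0.4733, -0.1013, 0.0448]
tool_rot: [54.3, 89.9, -25.6]
wrist_force: [0.2, 0.3, 0.1]
finger_gap: 0.0495
time_s: 16.55
ee_pos: [0.4733, -0.1013, 0.0446]
tool_rot: [57.1, 89.9, -22.8]
wrist_force: [-0.2, 1.1, 2.4]
finger_gap: 0.045
t 16.55 pos [ 0.4733 -0.1013  0.0446] th 10.08 tilt [ 1.e-03 -4.e-04 -1.e+00] gap 0.045 F [-0.2  1.1  2.4] j [-26.   4. 119.   0.  57. -36.]
time_s: 17.25
ee_pos: [0.472, -0.1007, 0.1625]
tool_rot: [-123.6, 89.9, 156.5]
wrist_force: [-0.0, 0.4, -3.2]
finger_gap: 0.0444
t 17.25 pos [ 0.472  -0.1007  0.1625] th 10.08 tilt [-2.1e-03  9.0e-04 -1.0e+00] gap 0.0444 F [-0.   0.4 -3.2] j [-26.  -6. 115.  -0.  71. -36.]
shift [-0.0027  0.2016 -0.0993] turn [ 0.162 -0.001  0.002]
```

```bash
python3 -m inch '[[-0.002,0.016,-0.008,0.02,0,0,0],[-0.002,0.045,-0.022,0.04,0,0,0],[-0.002,0.08,-0.039,0.07,0,0,0],[-0.002,0.115,-0.056,0.1,0,0,0],[-0.002,0.15,-0.074,0.13,0,0,0],[-0.002,0.18,-0.089,0.15,0,0,0],[-0.002,0.2,-0.099,0.162,0,0.001,0],[-0.002,0.202,-0.099,0.162,0,0.001,0],[-0.002,0.202,-0.099,0.162,0,0.001,0],[-0.002,0.202,-0.099,0.162,0,0.001,0]]';python3 -m inch '[[0,0,0,0,0,0,0],[0,0,0,0,0,0,0]]'; python3 plan.py .6531 .0323 .065 0.8
```

```text
time_s: 18.25
ee_pos: [0.6533, 0.0311, 0.165]
tool_rot: [-83.6, 89.9, -172.8]
wrist_force: [0.2, 0.5, -2.1]
finger_gap: 0.0445
time_s: 18.45
ee_pos: [0.6541, 0.031, 0.1665]
tool_rot: [78.0, 89.9, -11.2]
wrist_force: [-1.0, -0.9, -2.8]
finger_gap: 0.0445
t 18.45 pos [0.6541 0.031  0.1665] th 0.75 tilt [ 1.5e-03 -3.0e-04 -1.0e+00] gap 0.0445 F [-1.  -0.9 -2.8] j [-7. 17. 90. -0. 73. -8.]
shift [ 0.1015 -0.0011 -0.0013] turn [-0.001  0.    -0.001]
```

```bash
python3 -m inch '[[0.02,-0.001,-0.001,0,0,0,0],[0.05,-0.001,-0.001,0,0,-0.001,0],[0.08,-0.001,-0.001,0,0,-0.001,0],[0.101,-0.001,-0.001,0,0,-0.001,0],[0.101,-0.001,-0.001,0,0,-0.001,0],[0.101,-0.001,-0.001,0,0,-0.001,0],[0.101,-0.001,-0.001,0,0,-0.001,0],[0.101,-0.001,-0.001,0,0,-0.001,0]]';python3 plan.py .6531 .0323 .0487 0.8
```

```text
time_s: 19.25
ee_pos: [0.6551, 0.0324, 0.0676]
tool_rot: [80.1, 89.8, -9.1]
wrist_force: [-0.1, -0.3, -2.9]
finger_gap: 0.0451
t 19.25 pos [0.6551 0.0324 0.0676] th 0.8 tilt [ 4.1e-03 -7.0e-04 -1.0e+00] gap 0.0451 F [-0.1 -0.3 -2.9] j [-7. 23. 93. -0. 63. -8.]
shift [ 0.0189 -0.0021  0.0001] turn [-0.     0.001 -0.004]
```

```bash
python3 -m inch '[[0.005,-0.001,0,0,0,-0.003,0],[0.01,-0.0015,0,0,0,-0.003,0],[0.015,-0.0015,0,0,0,-0.003,0],[0.0185,-0.0015,0,0,0,-0.003,0],[0.0185,-0.0015,0,0,0,-0.003,0],[0.0185,-0.0015,0,0,0,-0.003,0],[0.0185,-0.0015,0,0,0,-0.003,0]]' ; python3 plan.py .6531 .0323 .0487 0.8;  python3 - <<'E'
from cell import grab_frame
import cv2
t=cv2.cvtColor(grab_frame("scene"),cv2.COLOR_RGB2BGR); cv2.imwrite('pics/s8.png',cv2.resize(t[120:320,120:420],None,fx=2.6,fy=2.6))
E
```

```text
time_s: 19.95
ee_pos: [0.652, 0.0327, 0.0486]
tool_rot: [-85.4, 89.8, -174.6]
wrist_force: [-7.1, 0.4, 9.6]
finger_gap: 0.0447
t 19.95 pos [0.652  0.0327 0.0486] th 0.83 tilt [-4.1e-03 -4.0e-04 -1.0e+00] gap 0.0447 F [-7.1  0.4  9.6] j [-7. 24. 94. -0. 62. -8.]
shift [-0.0001  0.0011  0.0004] turn [0.    0.    0.004]
```

View pics/s8.png

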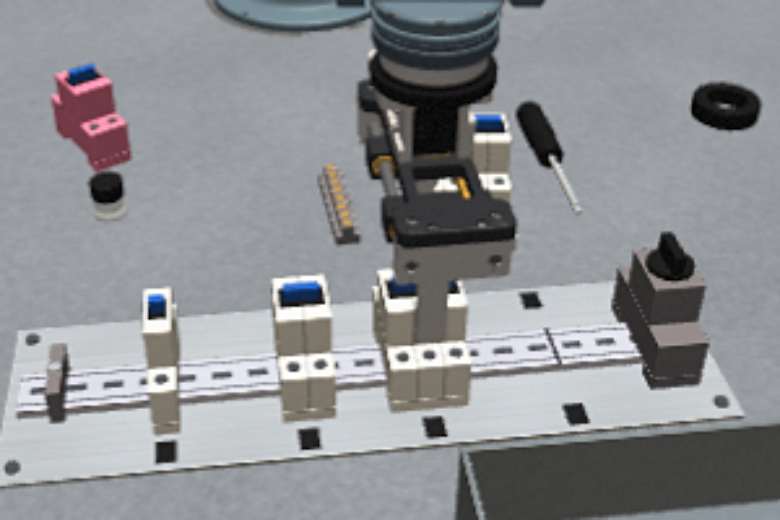

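The 3p is down at crop (430,375), lined up with its tab at (435,427). I release and rise.

```bash
python3 -m inch '[[0,0,0,0,0,0,1],[0,0,0,0,0,0,1],[0,0,0,0,0,0,1],[0,0,0,0,0,0,1],[-0.03,0,0,0,0,0,1],[-0.07,0,0,0,0,0,1],[-0.1,0,0,0,0,0,1],[-0.1,0,0,0,0,0,1],[-0.1,0,0,0,0,0,1],[-0.1,0,0,0,0,0,1]]' ; python3 plan.py .4447 .1030 .13 -6.7
```

```text
time_s: 21.0
ee_pos: [0.6513, 0.0327, 0.1448]
tool_rot: [-92.1, 89.7, 178.7]
wrist_force: [-0.1, 0.6, -0.5]
finger_gap: 0.0936
t 21.0 pos [0.6513 0.0327 0.1448] th 0.8 tilt [-5.7e-03  1.0e-04 -1.0e+00] gap 0.0936 F [-0.1  0.6 -0.5] j [-7. 18. 91. -0. 71. -8.]
shift [ 0.016  -0.2055 -0.0731] turn [0.131 0.    0.006]
```

```bash
python3 -m inch '[[0.005,-0.045,-0.016,0.03,0,0,1],[0.01,-0.09,-0.032,0.06,0,0.002,1],[0.014,-0.135,-0.048,0.09,0,0.004,1],[0.016,-0.175,-0.062,0.12,0,0.005,1],[0.016,-0.2055,-0.073,0.131,0,0.005,1],[0.016,-0.2055,-0.073,0.131,0,0.005,1],[0.016,-0.2055,-0.073,0.131,0,0.005,1],[0.016,-0.2055,-0.073,0.131,0,0.005,1],[0.016,-0.2055,-0.073,0.131,0,0.005,1]]' ; python3 plan.py .4447 .1030 .044 -6.7
```

```text
time_s: 21.9
ee_pos: [0.4469, 0.1023, 0.1314]
tool_rot: [83.4, 89.9, -13.3]
wrist_force: [0.4, -0.4, 0.5]
finger_gap: 0.0939
t 21.9 pos [0.4469 0.1023 0.1314] th -6.74 tilt [ 2.4e-03 -6.0e-04 -1.0e+00] gap 0.0939 F [ 0.4 -0.4  0.5] j [ -1.  -8. 120.  -0.  67.   5.]
shift [ 0.0874 -0.0025 -0.0004] turn [-0.001  0.    -0.002]
```

```bash
python3 -m inch '[[0.03,-0.001,0,0,0,-0.002,1],[0.06,-0.002,0,0,0,-0.002,1],[0.087,-0.002,0,0,0,-0.002,1],[0.087,-0.002,0,0,0,-0.002,1],[0.087,-0.002,0,0,0,-0.002,0],[0.087,-0.002,0,0,0,-0.002,0],[0.087,-0.002,0,0,0,-0.002,0],[0.087,-0.002,0,0,0,-0.002,0],[0.087,-0.002,0,0,0,-0.002,0],[0.087,-0.002,0,0,0,-0.002,0]]'; python3 -m inch '[[0,0,0,0,0,0,0],[0,0,0,0,0,0,0],[0,0,0,0,0,0,0],[0,0,0,0,0,0,0]]'; python3 plan.py; python3 -m inch '[[-0.02,0,0,0,0,0,0],[-0.05,0,0,0,0,0,0],[-0.08,0,0,0,0,0,0],[-0.11,0,0,0,0,0,0],[-0.12,0,0,0,0,0,0],[-0.12,0,0,0,0,0,0],[-0.12,0,0,0,0,0,0]]'; python3 plan.py .6517 .1291 .165 0.8
```

```text
time_s: 22.9
ee_pos: [0.4444, 0.1029, 0.0448]
tool_rot: [81.7, 89.9, -15.0]
wrist_force: [0.2, 0.2, -0.5]
finger_gap: 0.0496
time_s: 23.3
ee_pos: [0.4443, 0.1029, 0.0447]
tool_rot: [73.1, 90.0, -23.6]
wrist_force: [-1.4, -0.3, 3.4]
finger_gap: 0.0453
t 23.3 pos [0.4443 0.1029 0.0447] th -6.7 tilt [ 7.e-04 -3.e-04 -1.e+00] gap 0.0453 F [-1.4 -0.3  3.4] j [ -1.   0. 123.  -0.  57.   5.]
time_s: 24.0
ee_pos: [0.4428, 0.103, 0.1624]
tool_rot: [-77.4, 89.8, -174.1]
wrist_force: [0.5, 0.3, -4.9]
finger_gap: 0.0449
t 24.0 pos [0.4428 0.103  0.1624] th -6.7 tilt [-2.8e-03 -3.0e-04 -1.0e+00] gap 0.0449 F [ 0.5  0.3 -4.9] j [ -1. -11. 119.  -0.  72.   5.]
shift [-0.0032  0.2044 -0.0504] turn [-0.131  0.     0.003]
```

```bash
python3 -m inch '[[-0.003,0.016,-0.004,-0.02,0,0,0],[-0.003,0.045,-0.011,-0.04,0,0,0],[-0.003,0.08,-0.02,-0.06,0,0,0],[-0.003,0.115,-0.028,-0.08,0,0,0],[-0.003,0.15,-0.037,-0.1,0,0,0],[-0.003,0.18,-0.044,-0.12,0,0.001,0],[-0.003,0.2,-0.05,-0.131,0,0.002,0],[-0.003,0.204,-0.05,-0.131,0,0.002,0],[-0.003,0.204,-0.05,-0.131,0,0.002,0],[-0.003,0.204,-0.05,-0.131,0,0.002,0]]';python3 -m inch '[[0,0,0,0,0,0,0],[0,0,0,0,0,0,0]]'; python3 plan.py .6517 .1291 .065 0.8
```

```text
time_s: 25.0
ee_pos: [0.651, 0.1287, 0.166]
tool_rot: [-46.0, 90.0, -135.2]
wrist_force: [0.6, 0.2, -4.9]
finger_gap: 0.045
time_s: 25.2
ee_pos: [0.6519, 0.1288, 0.1676]
tool_rot: [78.8, 89.9, -10.4]
wrist_force: [0.5, -0.6, -3.7]
finger_gap: 0.0448
t 25.2 pos [0.6519 0.1288 0.1676] th 0.8 tilt [ 2.4e-03 -4.0e-04 -1.0e+00] gap 0.0448 F [ 0.5 -0.6 -3.7] j [ 1. 18. 89. -0. 73.  1.]
shift [ 0.1026 -0.0004 -0.0004] turn [ 0.     0.    -0.002]
```

```bash
python3 -m inch '[[0.02,0,0,0,0,0,0],[0.05,0,0,0,0,-0.001,0],[0.08,0,0,0,0,-0.001,0],[0.102,0,0,0,0,-0.001,0],[0.102,0,0,0,0,-0.001,0],[0.102,0,0,0,0,-0.001,0],[0.102,0,0,0,0,-0.001,0],[0.102,0,0,0,0,-0.001,0]]';python3 plan.py .6517 .1291 .0487 0.8
python3 - <<'E'
from cell import grab_frame
import cv2
t=cv2.cvtColor(grab_frame("scene"),cv2.COLOR_RGB2BGR); cv2.imwrite('pics/s9.png',cv2.resize(t[120:320,120:420],None,fx=2.6,fy=2.6))
E
```

```text
time_s: 26.0
ee_pos: [0.6543, 0.1288, 0.0679]
tool_rot: [85.8, 89.7, -3.4]
wrist_force: [0.7, -0.6, -3.4]
finger_gap: 0.0445
t 26.0 pos [0.6543 0.1288 0.0679] th 0.8 tilt [ 5.4e-03 -3.0e-04 -1.0e+00] gap 0.0445 F [ 0.7 -0.6 -3.4] j [ 1. 24. 92. -0. 64.  1.]
shift [ 0.0192 -0.0027 -0.0003] turn [ 0.     0.    -0.005]
```

View pics/s9.png

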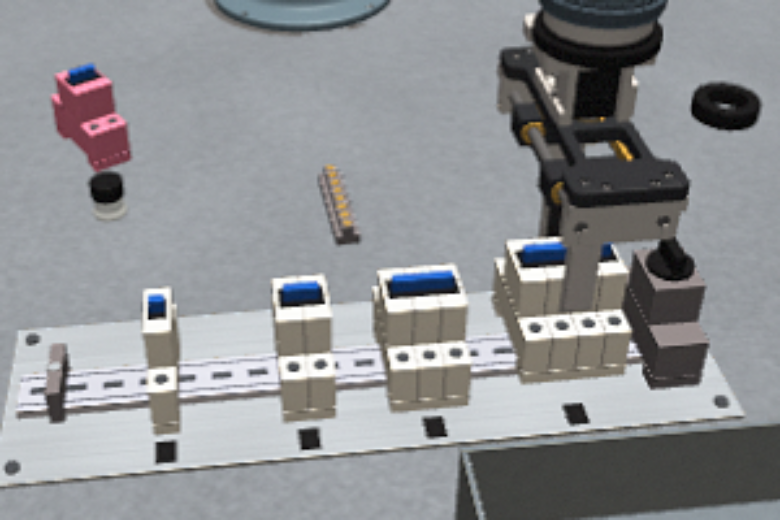

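The 4p hovers above mark_1 (crop (572,345)), clear of the main switch at (675,330). I lower it.

```bash
python3 -m inch '[[0.005,-0.001,0,0,0,-0.003,0],[0.01,-0.0015,0,0,0,-0.003,0],[0.015,-0.0015,0,0,0,-0.003,0],[0.0188,-0.0015,0,0,0,-0.003,0],[0.0188,-0.0015,0,0,0,-0.003,0],[0.0188,-0.0015,0,0,0,-0.003,0],[0.0188,-0.0015,0,0,0,-0.003,0]]' ; python3 plan.py .6517 .1291 .0487 0.8
```

```text
time_s: 26.75
ee_pos: [0.6511, 0.1288, 0.0486]
tool_rot: [-77.1, 89.8, -166.3]
wrist_force: [-7.1, -1.9, 8.6]
finger_gap: 0.0449
t 26.75 pos [0.6511 0.1288 0.0486] th 0.82 tilt [-3.2e-03 -8.0e-04 -1.0e+00] gap 0.0449 F [-7.1 -1.9  8.6] j [ 1. 26. 92. -0. 62.  1.]
shift [-0.0001  0.0006 -0.0003] turn [0.    0.001 0.003]
```

```bash
python3 -m inch '[[0,0,0,0,0,0,1],[0,0,0,0,0,0,1],[0,0,0,0,0,0,1],[0,0,0,0,0,0,1],[-0.03,0,0,0,0,0,1],[-0.07,0,0,0,0,0,1],[-0.1,0,0,0,0,0,1],[-0.14,0,0,0,0,0,1],[-0.14,-0.04,0,0,0,0,1],[-0.14,-0.08,0,0,0,0,1]]' ; python3 -m inch '[[0,-0.05,0,0,0,0,1],[0,-0.1,0,0,0,0,1],[0,-0.15,0,0,0,0,1],[0,-0.18,0,0,0,0,1],[0,-0.18,0,0,0,0,1],[0,-0.18,0,0,0,0,1]]'; python3 plan.py
python3 - <<'E'
from cell import grab_frame
import cv2
for n in('scene','top'):
    t=cv2.cvtColor(grab_frame(n),cv2.COLOR_RGB2BGR); cv2.imwrite(f'pics/f_{n}.png',t)
s=cv2.imread('pics/f_scene.png');t=cv2.imread('pics/f_top.png')
cv2.imwrite('pics/f1.png',cv2.resize(s[150:310,110:420],None,fx=2.5,fy=2.5,interpolation=3))
cv2.imwrite('pics/f2.png',cv2.resize(t[85:175,155:375],None,fx=3.5,fy=3.5,interpolation=3))
E
```

```text
time_s: 27.75
ee_pos: [0.5722, 0.1276, 0.1887]
tool_rot: [82.1, 89.9, -7.2]
wrist_force: [0.3, 0.1, 0.3]
finger_gap: 0.0939
time_s: 28.35
ee_pos: [0.3919, 0.1252, 0.1876]
tool_rot: [47.0, 90.0, -42.2]
wrist_force: [0.4, -0.0, 0.1]
finger_gap: 0.094
t 28.35 pos [0.3919 0.1252 0.1876] th 0.8 tilt [ 5.e-04 -5.e-04 -1.e+00] gap 0.094 F [ 0.4 -0.   0.1] j [  2. -20. 124.  -0.  76.   1.]
```

View pics/f1.png

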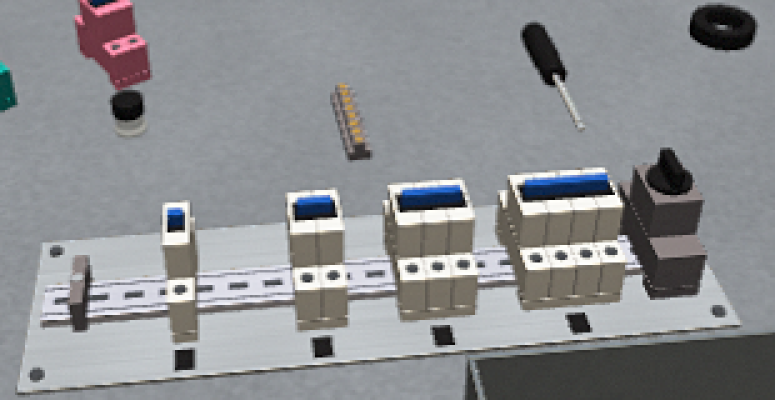

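View pics/f2.png

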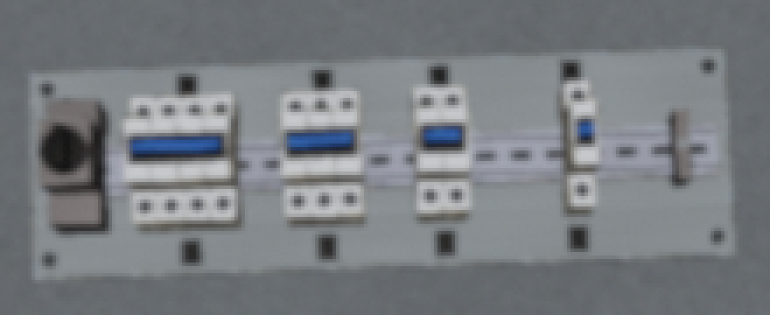

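Order and squareness look right in both views. As a final numeric check I measure the terminals at z=0.044 (seated) against the marks.

Run:
```python
from br import *
t=cv2.imread('pics/f_top.png'); g=cv2.resize(cv2.cvtColor(t[85:175,155:375],cv2.COLOR_BGR2GRAY),None,fx=8,fy=8,interpolation=3)
bh=cv2.morphologyEx(g,cv2.MORPH_BLACKHAT,cv2.getStructuringElement(2,(33,33)))
k,_,st,ce=cv2.connectedComponentsWithStats((bh>40).astype(np.uint8))
L=[]
for i in range(1,k):
    if 150<st[i,4]<450 and abs(st[i,2]-20)<5 and abs(st[i,3]-20)<5: L.append(onz('top',(ce[i]+.5)/8-.5+[155,85],.044)[0])
L=np.array(L); M=dict(m1=(.6517,.1291),m2=(.6531,.0323),m3=(.6541,-.0515),m4=(.6553,-.1458))
s=cv2.imread('pics/f_scene.png')
for (n,m),w in zip(M.items(),(.072,.054,.036,.018)):
    Q=L[(abs(L[:,1]-m[1])<w/2)&(abs(L[:,0]-m[0])<.044)]
    f=Q[Q[:,0]>m[0]].mean(0);b=Q[Q[:,0]<m[0]].mean(0);c=(f+b)/2;d=f-b
    print(n,len(Q),'off mm',((c[:2]-m)*1e3).round(1),'yaw',np.degrees(np.arctan2(d[1],d[0])).round(1),'span mm',(np.linalg.norm(d)*1e3).round(1))
for n,im in(('top',t),('scene',s)):
    m=cv2.inRange(cv2.cvtColor(im,cv2.COLOR_BGR2HSV),(100,120,40),(125,255,255)); k,_,st,ce=cv2.connectedComponentsWithStats(m)
    r=[ce[i] for i in range(1,k) if 10<st[i,4]<300 and (ce[i][1]<150 if n=='top' else 200<ce[i][1]<260)]
    r.sort(key=lambda p:p[0]); 
    if n=='top': T=r[::-1]
    else: S=r
for a,b in zip(T,S): p,e=tri(a,b); print('toggle',p.round(4),e.round(4))
```

```text
m1 5 off mm [-0.3  4.4] yaw 8.4 span mm 67.8
m2 3 off mm [-0.8 -4.6] yaw -21.6 span mm 71.9
m3 3 off mm [-0.5 -2.8] yaw -6.8 span mm 67.2
m4 3 off mm [-12.4  -2.1] yaw -4.9 span mm 41.6
toggle [ 0.6554 -0.1456  0.0798] 0.0001
toggle [ 0.6535 -0.0499  0.0799] 0.0003
toggle [0.6521 0.0327 0.0795] 0.001
toggle [0.6515 0.128  0.0798] 0.0013
```

The toggles put all four within 2 mm of their marks, at z≈0.080 (0.076 + 0.004), so they are seated. The terminal filter dropped blobs, which makes those yaws invalid. I redo it without the size filter.

Run:
```python
from br import *
t=cv2.imread('pics/f_top.png'); g=cv2.resize(cv2.cvtColor(t[85:175,155:375],cv2.COLOR_BGR2GRAY),None,fx=8,fy=8,interpolation=3)
bh=cv2.morphologyEx(g,cv2.MORPH_BLACKHAT,cv2.getStructuringElement(2,(33,33)))
k,_,st,ce=cv2.connectedComponentsWithStats((bh>60).astype(np.uint8))
P=np.array([onz('top',(ce[i]+.5)/8-.5+[155,85],.044)[0] for i in range(1,k) if 60<st[i,4]<600])
M=dict(m1=(.6517,.1291),m2=(.6531,.0323),m3=(.6541,-.0515),m4=(.6553,-.1458))
for (n,m),w in zip(M.items(),(.072,.054,.036,.018)):
    d=P[:,:2]-m; Q=d[(abs(d[:,1])<w/2)&(abs(abs(d[:,0])-.033)<.006)]
    f=Q[Q[:,0]>0];b=Q[Q[:,0]<0]; 
    print(n,len(f),len(b),'off mm',((f.mean(0)+b.mean(0))*500).round(1),'yaw',np.degrees(np.arctan2(*(f.mean(0)-b.mean(0))[::-1])).round(1))
```

```text
m1 4 4 off mm [-0.2 -0.1] yaw 0.9
m2 3 3 off mm [-0.7 -0.2] yaw 0.6
m3 2 2 off mm [-0.5  1.8] yaw 1.1
m4 1 1 off mm [0.4 0.7] yaw 0.5
```

All are within 2 mm and 1° of the rail's yaw. I hand the job in.

```bash
python3 -c "
from cell import sign_off; print(sign_off())"
```

```text
the job is handed in; nothing more can be done
None
```

All four breakers are seated on the rail in order of width. From the main switch (left end) they run 4p on mark_1, 3p on mark_2, 2p on mark_3 and 1p on mark_4. The job was handed in at about 28.5 s of the 106 s limit. None fell over, and the arm was clear of everything at the end.

**Position:** shoulder terminals in the top view put every breaker within 2 mm of its mark. Yaw is 0.5 to 1.1°, against about 0.8° for the rail.

**Seating:** toggles triangulated across both views are at about 0.080 m, the expected height when the feet are on the plate. Each breaker also met 5 to 10 N of contact at the expected height when lowered.

**Check that failed:** my first terminal check gave wrong yaws because its size filter dropped some terminals. With all of them found, the rerun agreed with the toggles.

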